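Scoop the treble buttons into the dish

ROBOT

A 6-joint arm with a two-finger parallel gripper is mounted at the origin on the work surface. World frame = base frame: x ahead of the robot, y to its left, z up, the work surface at z = 0. Lengths are in mm, angles in rad, forces in N, time in s.
With the tool pointing down it reaches from about 350 to 950 mm from the base axis. Payload 17.4 kg.
Tool frame: the origin (TCP) lies at the very end of the fingers, on their centre line; the grasp point (between the pads) lies 19 mm behind it; z points along the fingers, y is the line along which they close (so a half turn about z gives the same grasp; the last joint's range is limited). The gripper opens to 93 mm and grips with 3 to 60 N. Pads are 15 mm wide; open, the fingers measure 128 mm over their backs; the gripper's body (75 mm by 188 mm) begins 65 mm behind the grasp point.
Start: joints at [1.242, 0.116, 1.442, -0, 1.584, -0.038], TCP at [193.543, 646.663, 190.646] pointing down, gripper open.
Joint ranges: [-2.83, 2.83], [-0.83, 2.19], [0.07, 2.5], [-1.14, 4.28], [0.01, 3], [-2.97, 2.97]. Speed limits (rad/s): [1.89, 1.89, 2.22, 3.14, 3.14, 3.14].

INTERFACE

Orientations are given as a rotation vector (axis times angle).
In Python, from rig import env gives the robot as it stands. The module is installed in compiled form; this text tells all that it offers.
- The arm moves only by the shell command python3 -m creep 'ROWS' [FORCE]. ROWS is JSON, a list of rows, each a list of 3 entries, a list of its own where there are three numbers: the shift along the tool's x, y, z in mm, then the turn, a rotation vector about the tool's x, y, z in degrees, then the opening, from -1 (shut) to 1 (fully open). In form: [[[dx, dy, dz], [rx, ry, rz], grip], ...]. A call has exactly 8 rows; each row is the pose to reach, as a shift and turn from the pose commanded when the call began, along the tool's axes at that moment; what a row does not reach only later rows make up. A row lasts 1/8 s, in which the tool goes at most 62.5 mm and 10.7 degrees, less where a joint would pass 70% of its speed; a pose out of reach is approached as far as the arm can. A call with a gripper value outside its range is refused whole. The fingers move at their own pace and stop on an object; FORCE is the grip in N (left out, the last holds). Time passes only in rows, so rows that repeat a pose let the fingers close, or fill a call up. It gives the time, the measured TCP pose, the force, the opening and the grip force at its end, in the units of the state.
- env.get_obs(): the state, without advancing time (a new reading comes with each control period).
- env.read_camera(name): name is "scene" or "top"; returns the picture (480x640x3 uint8, blue, green, red); there is no depth.
- env.calibration(name): a dict with "vfov" (degrees; the focal length in pixels is half the picture's height over the tangent of half this angle, whatever the lens; pixels are square), "cx", "cy" (the principal point, pixels), "R" (3x3) and "t" (3): a world point X has camera coordinates R X + t. Camera axes: x right, y down, z forward; pixel columns grow to the right and rows downward; lengths in mm; the calibration is good to about 2 mm. A picture is of the moment at which its call begins. calibration takes no time and is no camera call.
- env.close_job(): hands the job in; it is judged then, once.
The state is a dict: "clock": time; "joint_positions": joint angles; "dq": joint speeds; "effort": joint torques, N m; "eef_pos": TCP position; "tcp_rot": TCP orientation; "contact_force": force on the tool from outside, world axes, zero at the start; "torque": the same for the moment, N m; "finger_gap": finger opening in mm; "finger_force": force on a finger pad.
Only numpy, scipy, OpenCV 4.12 (cv2) and the standard library are available. Lean on these libraries where they do the work, as an engineer would, in place of code of your own. Each camera call takes 0.05 s, during which the arm holds its last target. There are 200 camera calls.

TASK

The round tin of rods is parked in the wooden tray, in the scoop's way: lift it out and stand it upright on the bench. Then, with the steel scoop, gather up the four ivory-white treble buttons from the tray, pressing only gently on the tray and its cross board and never touching the buttons with the fingers, tip all of them into the round metal dish, and lay the scoop flat on the bench again. Leave the black bass button and the little spring where they lie.

Things in the scene. Friction and masses are not known exactly. Their poses are not given: they have to be found in the camera images.
- tray: Fixed open wooden tray, outside 240 (x) x 82 (y) x 26 mm high, walls and floor 5 mm. Origin: centre of its underside on the bench. Near its -x end a fixed felt-faced cross board (6 mm thick, top 23 mm high) closes the button space; it is set anew each time and not measured: its face towards +x lies anywhere from x -105 to -60 mm. Buttons lie between it and x -7; the tin stands on their +x side.
- dish: Fixed round shallow aluminium dish, 30 mm high, 136 mm across the rim, 116 mm across the foot, wall 3 mm, floor 4 mm thick. Origin: centre of its underside. (The fixed brass hand press, 290 mm high, stands well apart, more than 0.42 m to the left of the robot's centre line.)
- scoop: Loose steel scoop, 120 g, lying flat on the bench. Floor 2 mm thick, 64 mm wide, from the front lip (x -68 mm) to the heel (x 14 mm); open mouth towards -x. Side walls 20 mm high, x -52 to -16, 60 mm apart; back wall 23 mm high at x -17. Upright wooden handle at x = y = 0: 28 (x) by 16 mm (y, grip across it), wood from 28 to 84 mm up. Origin: underside below the handle; z up.
- scoop_lip (a point): Middle of the front lip's lower edge of the scoop: scoop x = -68 mm, z = 0.
- scoop_grip (a point): Middle of the graspable part of the scoop's handle, 62 mm above the scoop's underside.
- tin: Loose round tin, 44 mm across and 70 mm high, 150 g, with a bundle of steel rods (fixed in it, within 29 mm diameter) standing out of its top to 91 mm height. Origin: centre of its underside. It starts standing on the tray floor.
- button0: One of the four equal loose ivory-white celluloid treble buttons, a slippery disc domed on both faces, 17 mm across, 10 mm thick, 10 g, lying flat in the tray. Origin: its centre, z along its axis.
- button1: One of the four equal loose ivory-white celluloid treble buttons, a slippery disc domed on both faces, 17 mm across, 10 mm thick, 10 g, lying flat in the tray. Origin: its centre, z along its axis.
- button2: One of the four equal loose ivory-white celluloid treble buttons, a slippery disc domed on both faces, 17 mm across, 10 mm thick, 10 g, lying flat in the tray. Origin: its centre, z along its axis.
- button3: One of the four equal loose ivory-white celluloid treble buttons, a slippery disc domed on both faces, 17 mm across, 10 mm thick, 10 g, lying flat in the tray. Origin: its centre, z along its axis.
- bass: Loose black bass button on the bench, 22 mm across, 13 mm high; a bystander. Origin: centre of its underside.
- spring: Loose nickel pallet spring on the bench, about 35 x 25 mm and 14 mm high; a bystander. Origin: bottom of the coil's middle, legs along its -x.
Mind the look-alikes: they are no part of the job. Of the things like the scoop, leave any that is orange, purple or yellow; of the rest the larger one is meant.

How it is judged:
By the outcome, as a careful person would: the job done as asked, in the order asked, and still so for the second after the job is handed in, with the robot touching nothing.
It also fails if it takes over 72 s, if anything falls off the work surface, if the arm or the gripper's body presses on something with over 40 N, if the wrist force passes 120 N, or if a joint passes its speed limit or range.

## Working session

There is one attempt and no reset: what is moved stays moved. The work goes in short steps, Python scripts to look and compute and a shell command to move; the robot and the scene stay as the last step left them, time stands still between calls to the robot, and variables do not carry over. Pictures are saved under pics/ and viewed, at most 10 in all, crops included, and the job is handed in when it is done.

```bash
mkdir -p pics; python3 - <<'E'
from rig import env
import cv2
for n in("scene","top"):
    cv2.imwrite(f"pics/{n}0.png",env.read_camera(n)); c=env.calibration(n); print(n,c)
o=env.get_obs();print(o)
E
```

```text
scene {'vfov': 45.54954214156844, 'cx': 323.58993754611686, 'cy': 234.74425671340322, 'R': array([[ 0.73927362,  0.67324857, -0.01452139],
       [ 0.56443624, -0.63126279, -0.53190132],
       [-0.36726862,  0.38502421, -0.84668183]]), 't': array([-361.59993364, -313.72074115, 1505.6347964 ])}
top {'vfov': 54.77938033470877, 'cx': 320.4138914455083, 'cy': 239.00225763634253, 'R': array([[ 0.02756395, -0.99928522, -0.02587025],
       [-0.99287475, -0.02436735, -0.11664457],
       [ 0.1159308 ,  0.02890111, -0.99283673]]), 't': array([-72.68164228, 547.3936553 , 807.41254055])}
{'clock': 0.1, 'joint_positions': array([ 1.24220301e+00,  1.16465816e-01,  1.44218368e+00,  5.38073044e-06,
        1.58401150e+00, -3.77951902e-02]), 'dq': array([-1.05744709e-05, -7.99673383e-04, -1.90497259e-03,  5.66228133e-04,
        3.90182715e-04, -5.07740134e-04]), 'effort': array([ 2.00293980e-03, -7.22887588e+01, -6.23875237e+01,  7.81932380e-02,
        2.28642009e-02, -1.05937092e-04]), 'eef_pos': array([193.47000316, 646.46077722, 189.96945941]), 'tcp_rot': array([-4.55147718e-01, -3.10824487e+00,  1.64841631e-03]), 'contact_force': array([0.02215926, 0.19008879, 0.11351435]), 'torque': array([0.04025506, 0.04924172, 0.00987204]), 'finger_force': 0.0, 'finger_gap': 92.609629336868}
```

View pics/scene0.png

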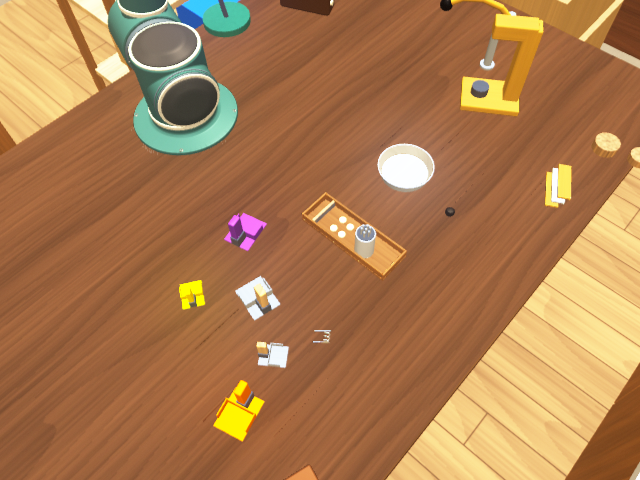

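View pics/top0.png

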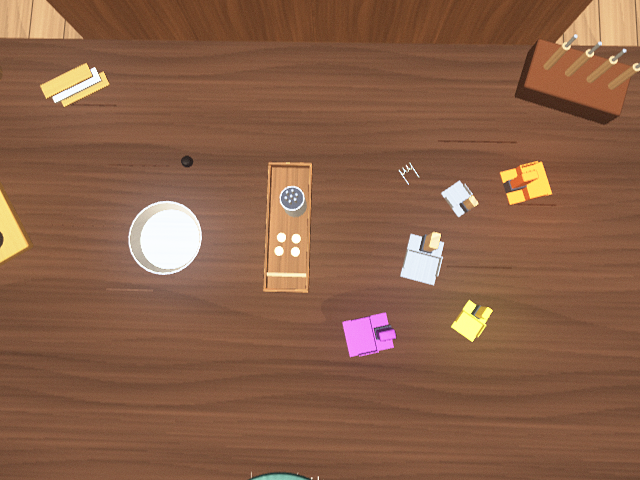

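Candidates for the scoop in the top view are: large silver (423,258), small silver (460,198), orange (525,183), purple (370,335) and yellow (472,320). By the description it is the large silver one at (423,258). The tin is at (292,200), the buttons are around (288,245), the cross board is at (287,274), the dish is at (165,238), the bass button is at (187,161) and the spring is at (409,173).

```bash
cat > h.py <<'E'
import numpy as np, cv2
from rig import env
from scipy.spatial.transform import Rotation as Ro
def ray(n,p):
    c=env.calibration(n); f=240/np.tan(np.radians(c["vfov"]/2))
    d=c["R"].T@np.array([(p[0]-c["cx"])/f,(p[1]-c["cy"])/f,1]); return -c["R"].T@c["t"],d
def P(n,p,z):
    o,d=ray(n,p); return (o+d*(z-o[2])/d[2])
def two(a,b):
    (o1,d1),(o2,d2)=ray("top",a),ray("scene",b)
    s=np.linalg.lstsq(np.c_[d1,-d2],o2-o1,rcond=None)[0]; x,y=o1+d1*s[0],o2+d2*s[1]
    return (x+y)/2,np.linalg.norm(x-y)
def px(n,X):
    c=env.calibration(n); f=240/np.tan(np.radians(c["vfov"]/2)); v=c["R"]@np.array(X,float)+c["t"]
    return v[:2]/v[2]*f+[c["cx"],c["cy"]]
E
python3 - <<'E'
import cv2
t=cv2.imread("pics/top0.png");s=cv2.imread("pics/scene0.png")
cv2.imwrite("pics/ct.png",cv2.resize(t[150:300,255:455],None,fx=4,fy=4,interpolation=cv2.INTER_CUBIC))
cv2.imwrite("pics/cs.png",cv2.resize(s[180:330,220:420],None,fx=4,fy=4,interpolation=cv2.INTER_CUBIC))
E
```

```text
(no output)
```

View pics/ct.png

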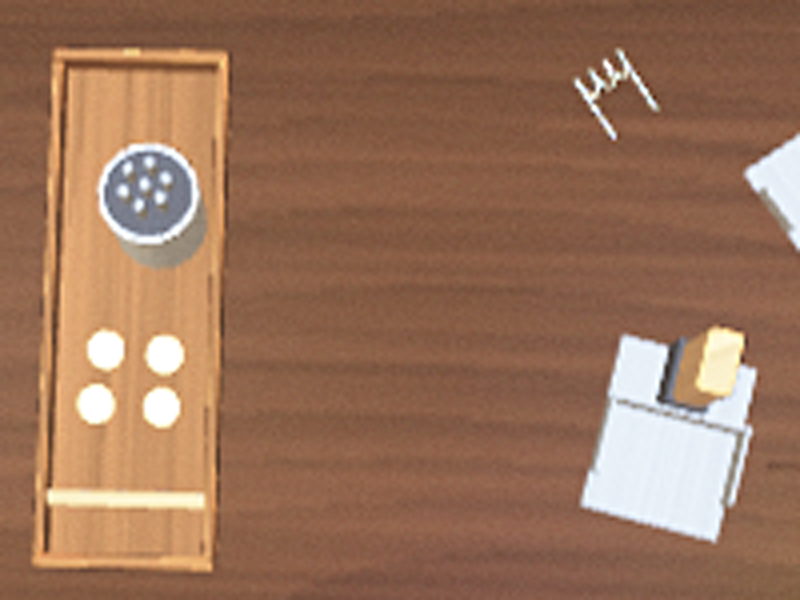

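View pics/cs.png

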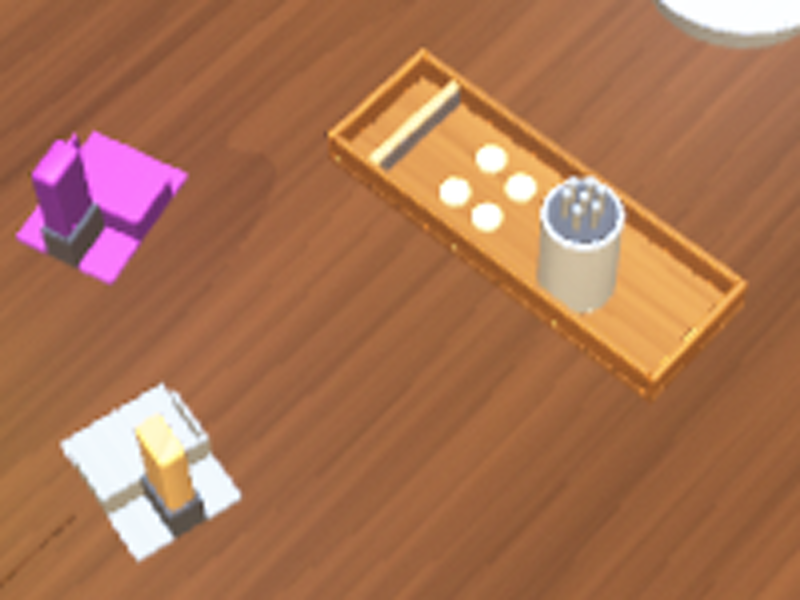

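The crops confirm the choice. The large silver scoop has its wooden handle top at crop (720,362) and its mouth towards image-down. The tray's long axis runs along the image vertical, with the board at its lower end and the tin above the buttons.

```bash
python3 - <<'E'
from h import *
np.set_printoptions(precision=1,suppress=True)
T=lambda a:(np.array(a)+.5)/4-.5+[255,150]
S=lambda a:(np.array(a)+.5)/4-.5+[220,180]
tc=[(53,48),(229,52),(213,570),(33,566)]; sc=[(746,285),(653,378),(330,136),(422,50)]
A=[]
for a,b in zip(tc,sc): A.append(P("top",T(a),26)); print("tray",A[-1],P("scene",S(b),26),two(T(a),S(b)))
A=np.array(A);c=A.mean(0);v=A[0]+A[1]-A[2]-A[3];yaw=np.arctan2(v[1],v[0]);print("tray c",c,np.degrees(yaw),[np.linalg.norm(A[i]-A[i-1]) for i in range(4)])
Rz=lambda p:Ro.from_euler('z',-yaw).apply(p-c)
for n,p,z in[("tin",(149,194),75),("b0",(105,350),10),("b1",(164,355),10),("b2",(96,404),10),("b3",(161,407),10),("brdL",(47,491),23),("brdR",(205,494),23)]:
    q=P("top",T(p),z);print(n,q,Rz(q))
for n,p,z in[("tin",(582,213),75),("b0",(519,187),10),("b1",(486,217),10),("b2",(491,158),10),("b3",(455,191),10),("brdL",(458,88),23),("brdR",(382,165),23)]:
    q=P("scene",S(p),z);print("s",n,q,Rz(q))
print("tin2",two(T((149,194)),S((582,213))))
B=np.array([P("top",T(p),2) for p in[(582,506),(716,541),(622,335),(756,368)]])
C=np.array([P("scene",S(p),2) for p in[(62,446),(163,385),(138,560),(241,495)]]);
for B in(B,C):
  f=(B[0]+B[1])/2;h=(B[2]+B[3])/2;u=(h-f)/np.linalg.norm(h-f)
  print("scoop",B,np.linalg.norm(h-f),np.linalg.norm(B[0]-B[1]),"yaw",np.degrees(np.arctan2(u[1],u[0])),"org",f+u*68,h-u*14)
print("handle",P("top",T((720,362)),84),P("scene",S((162,432)),84),two(T((720,362)),S((162,432))))
# dish
t=cv2.imread("pics/top0.png");g=(t.min(2)>130).astype('uint8');
n,l,st,ce=cv2.connectedComponentsWithStats(g)
i=l[238,165];cn=max(cv2.findContours((l==i).astype('uint8'),0,2)[0],key=cv2.contourArea);e=cv2.fitEllipse(cn);print(e,P("top",e[0],30))
print("bass",P("top",(187,161),6),"spring",P("top",(409,173),7),"small",P("top",(460,198),5),"purple",P("top",(370,335),5))
o=env.get_obs();print(Ro.from_rotvec(o["tcp_rot"]).as_matrix())
E
```

```text
tray [692.4  43.7  26. ] [692.5  44.6  26. ] (array([692.5,  43.9,  26.6]), np.float64(0.7641483252189901))
tray [692.2 -38.4  26. ] [691.1 -33.8  26. ] (array([691.7, -37.5,  31. ]), np.float64(3.103505827443684))
tray [453.  -38.3  26. ] [455.6 -35.3  26. ] (array([454.3, -36.8,  25.8]), np.float64(4.023179523609142))
tray [452.5  42.9  26. ] [453.9  44.5  26. ] (array([453.2,  43.8,  25.7]), np.float64(2.1171822116220556))
tray c [572.5   2.4  26. ] 0.07919959237125986 [np.float64(239.86665851586707), np.float64(82.09880070009959), np.float64(239.1612763048012), np.float64(81.25724915181092)]
tin [614.2  -8.2  75. ] [ 41.6 -10.7  49. ]
b0 [553.3  15.9  10. ] [-19.2  13.5 -16. ]
b1 [551.6 -11.7  10. ] [-20.9 -14.1 -16. ]
b2 [528.   19.1  10. ] [-44.5  16.8 -16. ]
b3 [527.3 -11.1  10. ] [-45.2 -13.5 -16. ]
brdL [486.6  38.4  23. ] [-85.9  36.1  -3. ]
brdR [487.1 -33.5  23. ] [-85.5 -35.8  -3. ]
s tin [614.2  -4.7  75. ] [41.7 -7.2 49. ]
s b0 [552.   18.4  10. ] [-20.5  15.9 -16. ]
s b1 [551.4  -9.3  10. ] [-21.2 -11.7 -16. ]
s b2 [527.   22.6  10. ] [-45.5  20.3 -16. ]
s b3 [526.7  
[... 325 characters left out ...]
301002 yaw -12.804436288121343 org [ 546.2 -252.6    2. ] [ 546.5 -252.7    2. ]
scoop [[ 474.6 -266.1    2. ]
 [ 488.5 -203.9    2. ]
 [ 552.7 -284.7    2. ]
 [ 566.5 -222.3    2. ]] 80.20459894424948 63.6892587735064 yaw -13.376149004911674 org [ 547.7 -250.7    2. ] [ 545.9 -250.3    2. ]
handle [ 545.7 -252.3   84. ] [ 545.  -247.4   84. ] (array([ 546.2, -250. ,   89.1]), np.float64(3.1882281896614058))
((164.533447265625, 237.32269287109375), (71.7362060546875, 74.82582092285156), 39.751277923583984) [545.3 226.9  30. ]
bass [696.3 202.3   6. ] spring [ 681.2 -221.2    7. ] small [ 635.8 -316.8    5. ] purple [ 378.7 -152.6    5. ]
[[-1.   0.3 -0. ]
 [ 0.3  1.  -0. ]
 [ 0.  -0.  -1. ]]
```

```bash
cat >> h.py <<'E'
def go(xyz,yaw=None,pitch=0):
    """tool shift/turn to reach TCP xyz; yaw = world heading (deg) of scoop +x (tool x = scoop -x), pitch>0 lip down"""
    o=env.get_obs(); R=Ro.from_rotvec(o["tcp_rot"]); s=R.inv().apply(np.array(xyz)-o["eef_pos"])
    r=np.zeros(3)
    if yaw is not None:
        y=np.radians(yaw); B=Ro.from_matrix(np.array([[-np.cos(y),np.sin(y),0],[-np.sin(y),-np.cos(y),0],[0,0,-1]]).T.T if 0 else np.c_[[-np.cos(y),-np.sin(y),0],[-np.sin(y),np.cos(y),0],[0,0,-1]])
        r=(R.inv()*(B*Ro.from_euler('y',-pitch,degrees=True))).as_rotvec(degrees=True)
    m=R.as_matrix(); print("t",round(o["clock"],2),"tcp",o["eef_pos"].round(1),"heading",np.degrees(np.arctan2(-m[1,0],-m[0,0])).round(1),"lipdown",np.degrees(np.arcsin(-m[2,0])).round(1),"F",o["contact_force"].round(1),"gap",round(o["finger_gap"],1),round(o["finger_force"],1))
    print("shift",s.round(1),"turn",r.round(1))
E
python3 - <<'E'
from h import *
print("press",P("scene",(490,110),0),P("scene",(465,100),0),P("scene",(520,110),0))
go([614.3,-6.5,130])
E
```

```text
press [584.36534875 544.26144803   0.        ] [514.50209744 531.06072035   0.        ] [642.95107909 596.10778258   0.        ]
t 0.1 tcp [193.5 646.5 190. ] heading -16.7 lipdown -0.0 F [0.  0.2 0.1] gap 92.6 0.0
shift [-590.4 -504.8   60.5] turn [0. 0. 0.]
```

```bash
python3 -m creep '[[[-590,-505,0],[0,0,0],1],[[-590,-505,0],[0,0,0],1],[[-590,-505,0],[0,0,0],1],[[-590,-505,0],[0,0,0],1],[[-590,-505,0],[0,0,0],1],[[-590,-505,0],[0,0,0],1],[[-590,-505,0],[0,0,0],1],[[-590,-505,0],[0,0,0],1]]' 15; python3 -c "
from h import *
go([614.3,-6.5,130])"
```

```text
clock: 1.1
eef_pos: [464.8, 224.4, 190.6]
tcp_rot: [0.455, 3.108, 0.0]
contact_force: [0.1, 1.0, -0.0]
finger_gap: 92.8
finger_force: 0.0
t 1.1 tcp [464.8 224.4 190.6] heading -16.7 lipdown 0.0 F [ 0.1  1.  -0. ] gap 92.8 0.0
shift [-209.3 -178.3   60.6] turn [0. 0. 0.]
```

```bash
python3 -m creep '[[[-209,-178,0],[0,0,0],1],[[-209,-178,0],[0,0,0],1],[[-209,-178,0],[0,0,0],1],[[-209,-178,0],[0,0,0],1],[[-209,-178,0],[0,0,0],1],[[-209,-178,60],[0,0,0],1],[[-209,-178,60],[0,0,0],1],[[-209,-178,60],[0,0,0],1]]'; python3 -c "
from h import *
go([614.3,-6.5,38])"
```

```text
clock: 2.1
eef_pos: [613.7, -3.6, 132.6]
tcp_rot: [0.454, 3.108, 0.0]
contact_force: [-0.2, 0.0, -0.3]
finger_gap: 92.9
finger_force: 0.0
t 2.1 tcp [613.7  -3.6 132.6] heading -16.6 lipdown 0.1 F [-0.2  0.  -0.3] gap 92.9 0.0
shift [-1.3 -2.7 94.6] turn [0. 0. 0.]
```

```bash
python3 -m creep '[[[-1,-2,60],[0,0,0],1],[[-1,-2,93],[0,0,0],1],[[-1,-2,93],[0,0,0],1],[[-1,-2,93],[0,0,0],1],[[-1,-2,93],[0,0,0],-1],[[-1,-2,93],[0,0,0],-1],[[-1,-2,93],[0,0,0],-1],[[-1,-2,93],[0,0,0],-1]]' 15; python3 -c "
from h import *
go([614.3,-6.5,120])"
```

```text
clock: 3.1
eef_pos: [613.8, -6.4, 37.8]
tcp_rot: [0.455, 3.108, 0.0]
contact_force: [0.4, 0.1, -1.2]
finger_gap: 57.7
finger_force: 0.0
t 3.1 tcp [613.8  -6.4  37.8] heading -16.7 lipdown 0.0 F [ 0.4  0.1 -1.2] gap 57.7 0.0
shift [ -0.5   0.1 -82.2] turn [0. 0. 0.]
```

Close fully, then lift.

```bash
python3 -m creep '[[[0,0,0],[0,0,0],-1],[[0,0,0],[0,0,0],-1],[[0,0,0],[0,0,0],-1],[[0,0,0],[0,0,0],-1],[[0,0,-10],[0,0,0],-1],[[0,0,-35],[0,0,0],-1],[[0,0,-60],[0,0,0],-1],[[0,0,-60],[0,0,0],-1]]' 15; python3 -c "
from h import *
go([710,-110,98])"
```

```text
clock: 4.1
eef_pos: [614.8, -6.5, 100.0]
tcp_rot: [0.455, 3.105, 0.001]
contact_force: [0.3, 0.2, -1.9]
finger_gap: 42.4
finger_force: 15.0
t 4.1 tcp [614.8  -6.5 100. ] heading -16.7 lipdown 0.2 F [ 0.3  0.2 -1.9] gap 42.4 15.0
shift [-120.9  -71.9    2.3] turn [0. 0. 0.]
```

```bash
python3 -m creep '[[[-41,-24,0],[0,0,0],-1],[[-81,-48,0],[0,0,0],-1],[[-121,-72,0],[0,0,0],-1],[[-121,-72,0],[0,0,0],-1],[[-121,-72,25],[0,0,0],-1],[[-121,-72,50],[0,0,0],-1],[[-121,-72,60],[0,0,0],-1],[[-121,-72,61],[0,0,0],-1]]' 15; python3 -c "
from h import *
go([710,-110,33])"
```

```text
clock: 5.1
eef_pos: [708.6, -109.6, 36.1]
tcp_rot: [-0.455, -3.107, -0.0]
contact_force: [0.9, 0.4, -1.6]
finger_gap: 42.1
finger_force: 15.0
t 5.1 tcp [ 708.6 -109.6   36.1] heading -16.6 lipdown -0.1 F [ 0.9  0.4 -1.6] gap 42.1 15.0
shift [-1.4  0.1  3.1] turn [0. 0. 0.]
```

```bash
python3 -m creep '[[[0,0,0],[0,0,0],-1],[[0,0,0],[0,0,0],-1],[[0,0,0],[0,0,0],-1],[[0,0,0],[0,0,0],-1],[[0,0,0],[0,0,0],-1],[[0,0,0.5],[0,0,0],-1],[[0,0,1],[0,0,0],-1],[[0,0,1],[0,0,0],-1]]' 15; python3 -c "
from h import *
go([710,-110,33])"
```

```text
clock: 6.1
eef_pos: [709.0, -110.1, 35.5]
tcp_rot: [-0.455, -3.108, 0.0]
contact_force: [0.5, -0.1, -1.9]
finger_gap: 42.6
finger_force: 15.0
t 6.1 tcp [ 709.  -110.1   35.5] heading -16.7 lipdown -0.0 F [ 0.5 -0.1 -1.9] gap 42.6 15.0
shift [-0.9  0.3  2.5] turn [0. 0. 0.]
```

```bash
python3 -m creep '[[[0,0,1],[0,0,0],-1],[[0,0,2],[0,0,0],-1],[[0,0,2.5],[0,0,0],-1],[[0,0,3],[0,0,0],-1],[[0,0,3],[0,0,0],-1],[[0,0,3],[0,0,0],-1],[[0,0,3],[0,0,0],-1],[[0,0,3],[0,0,0],-1]]' 15; python3 -c "
from h import *
go([546.2,-251.5,150],-13)"
```

```text
clock: 7.1
eef_pos: [709.1, -110.1, 32.7]
tcp_rot: [-0.455, -3.108, 0.0]
contact_force: [-0.6, 0.6, -1.2]
finger_gap: 42.5
finger_force: 15.0
t 7.1 tcp [ 709.1 -110.1   32.7] heading -16.7 lipdown -0.0 F [-0.6  0.6 -1.2] gap 42.5 15.0
shift [ 115.5 -182.2 -117.3] turn [-0.  -0.  -3.7]
```

```bash
python3 -m creep '[[[0,0,0],[0,0,0],1],[[0,0,0],[0,0,0],1],[[0,0,0],[0,0,0],1],[[0,0,-20],[0,0,0],1],[[0,0,-80],[0,0,0],1],[[0,0,-118],[0,0,0],1],[[50,-80,-118],[0,0,-2],1],[[115,-182,-118],[0,0,-3.7],1]]' 15; python3 -c "
from h import *
cv2.imwrite('pics/top1.png',env.read_camera('top')[140:340,200:500])
go([546.2,-251.5,43],-13)"
```

```text
clock: 8.1
eef_pos: [614.1, -192.9, 152.6]
tcp_rot: [0.351, 3.12, -0.001]
contact_force: [0.5, -0.8, -0.0]
finger_gap: 92.6
finger_force: 0.0
t 8.15 tcp [ 609.8 -197.1  152.8] heading -12.9 lipdown 0.0 F [-0.6 -5.2  1.8] gap 93.1 0.0
shift [ 49.9 -67.  109.9] turn [-0.1  0.   0.1]
```

View pics/top1.png

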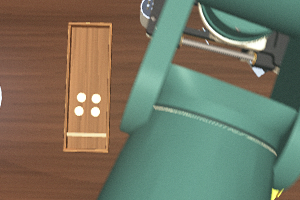

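The tray and its four buttons are undisturbed, and the arm hides the rest of the view. The round thing at crop (147,8) matches the tin.

```bash
python3 -m creep '[[[50,-67,0],[0,0,0],1],[[50,-67,0],[0,0,0],1],[[50,-67,0],[0,0,0],1],[[50,-67,40],[0,0,0],1],[[50,-67,60],[0,0,0],1],[[50,-67,60],[0,0,0],1],[[50,-67,60],[0,0,0],1],[[50,-67,60],[0,0,0],1]]' 15; python3 -c "
from h import *
cv2.imwrite('pics/s1.png',env.read_camera('scene')[150:400,180:480])
print(px('scene',[709,-110,0]),px('scene',[709,-110,70]))
go([546.2,-251.5,43],-13)"
```

```text
clock: 9.15
eef_pos: [551.8, -246.5, 92.0]
tcp_rot: [0.354, 3.12, -0.001]
contact_force: [0.4, -0.3, 0.0]
finger_gap: 92.8
finger_force: 0.0
[365.64145175 308.83336828] [367.31265686 294.06195071]
t 9.2 tcp [ 551.7 -246.5   91.8] heading -13.0 lipdown 0.1 F [-0.9  0.5  0.9] gap 93.3 0.0
shift [ 4.3 -6.1 48.8] turn [-0.   0.1  0. ]
```

View pics/s1.png

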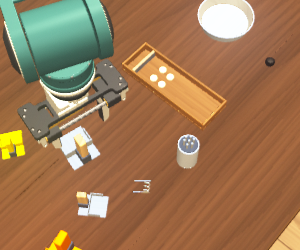

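The tin stands upright on the bench at crop (188,152), and the gripper is over the scoop handle. Next I descend and grip.

```bash
python3 -m creep '[[[4,-6,10],[0,0,0],1],[[4,-6,30],[0,0,0],1],[[4,-6,48],[0,0,0],1],[[4,-6,48],[0,0,0],-1],[[4,-6,48],[0,0,0],-1],[[4,-6,48],[0,0,0],-1],[[4,-6,48],[0,0,0],-1],[[4,-6,48],[0,0,0],-1]]' 35;python3 -m creep '[[[0,0,0],[0,0,0],-1],[[0,0,0],[0,0,0],-1],[[0,0,0],[0,0,0],-1],[[0,0,0],[0,0,0],-1],[[0,0,0],[0,0,0],-1],[[0,0,0],[0,0,0],-1],[[0,0,0],[0,0,0],-1],[[0,0,0],[0,0,0],-1]]' 35; python3 -c "
from h import *
go([546.2,-251.5,43],-13)"
```

```text
clock: 10.2
eef_pos: [546.0, -251.4, 42.9]
tcp_rot: [0.355, 3.121, -0.0]
contact_force: [-0.6, -0.1, -0.2]
finger_gap: 47.3
finger_force: 0.0
clock: 11.2
eef_pos: [545.9, -251.3, 42.6]
tcp_rot: [-0.355, -3.121, -0.0]
contact_force: [-0.1, 0.9, -1.2]
finger_gap: 15.6
finger_force: 35.0
t 11.2 tcp [ 545.9 -251.3   42.6] heading -13.0 lipdown -0.0 F [-0.1  0.9 -1.2] gap 15.6 35.0
shift [-0.3 -0.1 -0.4] turn [ 0. -0.  0.]
```

```bash
python3 -m creep '[[[0,0,-20],[0,0,0],-1],[[0,0,-60],[0,0,0],-1],[[0,0,-60],[0,0,0],-1],[[0,0,-60],[0,0,-6],-1],[[0,0,-60],[0,0,-13],-1],[[0,0,-60],[0,0,-13],-1],[[0,0,-60],[0,0,-13],-1],[[0,0,-60],[0,0,-13],-1]]' 35; python3 -c "
from h import *
go([636,3.5,95],0)"
```

```text
clock: 12.2
eef_pos: [545.9, -251.3, 102.6]
tcp_rot: [-0.001, -3.142, -0.0]
contact_force: [-0.8, 0.1, -1.3]
finger_gap: 15.6
finger_force: 35.0
t 12.2 tcp [ 545.9 -251.3  102.6] heading -0.1 lipdown -0.0 F [-0.8  0.1 -1.3] gap 15.6 35.0
shift [-89.8 254.9   7.6] turn [ 0.  -0.  -0.1]
```

```bash
python3 -m creep '[[[-18,51,0],[0,0,0],-1],[[-36,102,0],[0,0,0],-1],[[-54,153,0],[0,0,0],-1],[[-72,204,0],[0,0,0],-1],[[-90,255,0],[0,0,0],-1],[[-90,255,8],[0,0,0],-1],[[-90,255,8],[0,0,0],-1],[[-90,255,8],[0,0,0],-1]]' 35; python3 -c "
from h import *
cv2.imwrite('pics/s2.png',cv2.resize(env.read_camera('scene')[160:300,280:440],None,fx=4,fy=4,interpolation=cv2.INTER_CUBIC))
go([636,3.5,60],0)
print([(px('scene',q)-[280,160])*4 for q in ([568,35.5,52],[568,-28.5,52])])"
```

```text
clock: 13.2
eef_pos: [635.6, 2.7, 94.8]
tcp_rot: [-0.001, -3.142, 0.0]
contact_force: [-0.4, -0.8, -0.9]
finger_gap: 15.7
finger_force: 35.0
t 13.25 tcp [635.7   2.6  94.9] heading -0.1 lipdown 0.0 F [ 0.1 -0.1 -2. ] gap 15.7 35.0
shift [-0.3  0.9 34.9] turn [-0.   0.  -0.1]
[array([321.39688065, 221.01174407]), array([244.98927943, 293.84278831])]
```

View pics/s2.png

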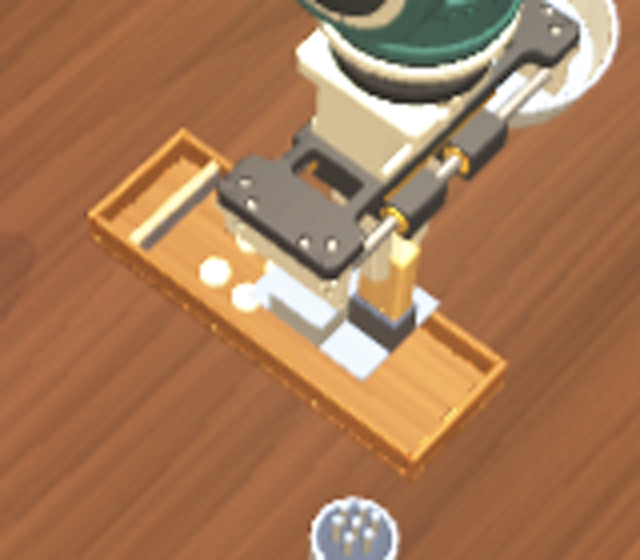

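```bash
python3 - <<'E'
from h import *
C=lambda p:(np.array(p)+.5)/4-.5+[280,160]
print("heel -y",P("scene",C((364,380)),53.5),"expect",[649.6,-29.4]);print("heel +y",P("scene",C((440,302)),53.5))
for p in[(183,130),(507,366),(414,470),(92,212)]: print("rim",P("scene",C(p),26))
im=env.read_camera("top");cv2.imwrite("pics/t2.png",cv2.resize(im[140:310,240:400],None,fx=3.5,fy=3.5,interpolation=cv2.INTER_CUBIC))
E
```

```text
heel -y [650.04353511 -27.5410175   53.5       ] expect [649.6, -29.4]
heel +y [649.38913127  37.28705676  53.5       ]
rim [454.3538094   44.93368265  26.        ]
rim [693.27670256  44.43827569  26.        ]
rim [696.0305597  -38.99142395  26.        ]
rim [454.54822861 -32.51118125  26.        ]
```

View pics/t2.png

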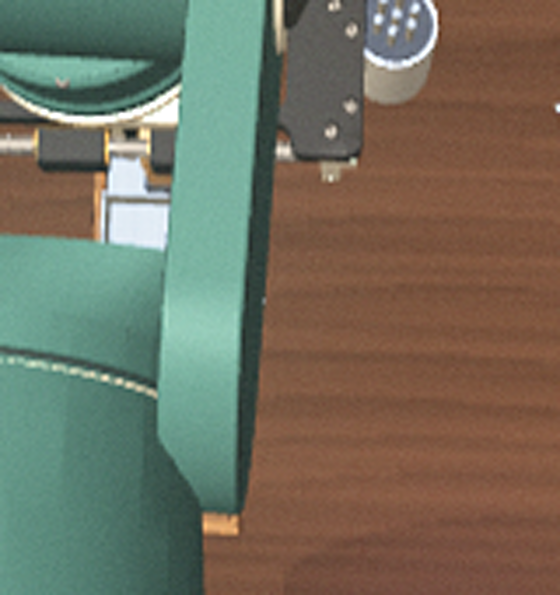

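The view from above is mostly blocked, with the tin upright at crop (400,40). The scene view puts the scoop centred on the tray (y about 2.5) once the camera bias is removed. I descend with 3° of lip-down tilt.

```bash
python3 -m creep '[[[0,0,10],[0,-1,0],-1],[[0,0,20],[0,-2,0],-1],[[0,0,30],[0,-3,0],-1],[[0,0,38],[0,-3,0],-1],[[0,0,40.5],[0,-3,0],-1],[[0,0,41.5],[0,-3,0],-1],[[0,0,41.5],[0,-3,0],-1],[[0,0,41.5],[0,-3,0],-1]]' 35; python3 -c "
from h import *
go([636,2.5,51],0,3)"
```

```text
clock: 14.3
eef_pos: [635.9, 3.8, 53.4]
tcp_rot: [-0.001, 3.089, -0.0]
contact_force: [0.6, -0.4, -0.8]
finger_gap: 15.8
finger_force: 35.0
t 14.3 tcp [635.9   3.8  53.4] heading 0.0 lipdown 3.0 F [ 0.6 -0.4 -0.8] gap 15.8 35.0
shift [ 0.1 -1.3  2.4] turn [0. 0. 0.]
```

```bash
python3 -m creep '[[[0,-1,0.5],[0,0,0],-1],[[0,-1,1],[0,0,0],-1],[[0,-1,1.5],[0,0,0],-1],[[0,-1,2],[0,0,0],-1],[[0,-1,2],[0,0,0],-1],[[0,-1,2],[0,0,0],-1],[[0,-1,2],[0,0,0],-1],[[0,-1,2],[0,0,0],-1]]' 35; python3 -c "
from h import *
go([570,2.5,51],0,3)"
```

```text
clock: 15.3
eef_pos: [635.9, 2.7, 51.1]
tcp_rot: [-0.001, 3.089, -0.0]
contact_force: [0.0, -0.0, -2.5]
finger_gap: 15.7
finger_force: 35.0
t 15.3 tcp [635.9   2.7  51.1] heading 0.0 lipdown 3.0 F [ 0.  -0.  -2.5] gap 15.7 35.0
shift [65.8 -0.2 -3.3] turn [0. 0. 0.]
```

```bash
python3 -m creep '[[[0,0,0.3],[0,0,0],-1],[[0,0,0.6],[0,0,0],-1],[[0,0,0.6],[0,0,0],-1],[[0,0,0.6],[0,0,0],-1],[[0,0,0.6],[0,0,0],-1],[[0,0,0.6],[0,0,0],-1],[[0,0,0.6],[0,0,0],-1],[[0,0,0.6],[0,0,0],-1]]' 35; python3 -c "
from h import *
go([570,2.5,51],0,3)"
```

```text
clock: 16.3
eef_pos: [636.0, 2.7, 50.7]
tcp_rot: [-0.001, 3.089, -0.0]
contact_force: [1.6, 0.7, 1.5]
finger_gap: 15.8
finger_force: 35.0
t 16.3 tcp [636.    2.7  50.7] heading 0.0 lipdown 3.0 F [1.6 0.7 1.5] gap 15.8 35.0
shift [65.9 -0.2 -3.8] turn [0. 0. 0.]
```

```bash
python3 -m creep '[[[5,0,-0.3],[0,0,0],-1],[[10,0,-0.6],[0,0,0],-1],[[16,0,-0.9],[0,0,0],-1],[[22,0,-1.2],[0,0,0],-1],[[28,0,-1.5],[0,0,0],-1],[[34,0,-1.8],[0,0,0],-1],[[40,0,-2.1],[0,0,0],-1],[[40,0,-2.1],[0,0,0],-1]]' 35; python3 -c "
from h import *
go([555,2.5,50.7],0,3)"
```

```text
clock: 17.3
eef_pos: [595.2, 2.7, 50.4]
tcp_rot: [-0.001, 3.09, -0.0]
contact_force: [-1.3, -0.3, 1.1]
finger_gap: 15.4
finger_force: 35.0
t 17.3 tcp [595.2   2.7  50.4] heading 0.0 lipdown 3.0 F [-1.3 -0.3  1.1] gap 15.4 35.0
shift [40.2 -0.2 -2.4] turn [ 0. -0.  0.]
```

```bash
python3 -m creep '[[[4,0,-0.3],[0,0,0],-1],[[8,0,-0.6],[0,0,0],-1],[[12,0,-0.8],[0,0,0],-1],[[16,0,-1],[0,0,0],-1],[[20,0,-1.2],[0,0,0],-1],[[25,0,-1.5],[0,0,0],-1],[[30,0,-1.8],[0,0,0],-1],[[30,0,-1.8],[0,0,0],-1]]' 35; python3 -c "
from h import *
cv2.imwrite('pics/s3.png',cv2.resize(env.read_camera('scene')[180:260,290:400],None,fx=6,fy=6,interpolation=cv2.INTER_CUBIC))
go([554.5,2.5,50.7],0,3)"
```

```text
clock: 18.3
eef_pos: [565.3, 2.7, 50.7]
tcp_rot: [-0.001, 3.09, -0.0]
contact_force: [-0.6, 0.1, -0.7]
finger_gap: 15.7
finger_force: 35.0
t 18.35 tcp [565.4   2.7  50.6] heading 0.0 lipdown 3.0 F [ 0.9 -0.  -1. ] gap 15.6 35.0
shift [10.9 -0.2 -0.6] turn [-0. -0.  0.]
```

View pics/s3.png

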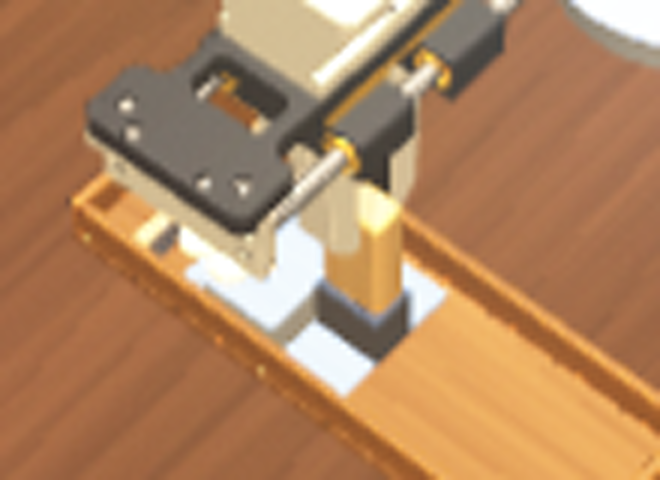

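No button is left behind, and the buttons are between the lip and the board. I go on gently.

```bash
python3 -m creep '[[[1,0,0.1],[0,0,0],-1],[[2.5,0,0.1],[0,0,0],-1],[[4,0,0],[0,0,0],-1],[[5.5,0,-0.1],[0,0,0],-1],[[7,0,-0.2],[0,0,0],-1],[[8.5,0,-0.2],[0,0,0],-1],[[9.5,0,-0.3],[0,0,0],-1],[[9.5,0,-0.3],[0,0,0],-1]]' 35; python3 -c "
from h import *
go([553,2.5,50.5],0,3)"
```

```text
clock: 19.35
eef_pos: [556.2, 2.7, 50.5]
tcp_rot: [-0.001, 3.089, 0.0]
contact_force: [2.3, 0.8, 2.3]
finger_gap: 15.8
finger_force: 35.0
t 19.35 tcp [556.2   2.7  50.5] heading 0.0 lipdown 3.0 F [2.3 0.8 2.3] gap 15.8 35.0
shift [ 3.2 -0.2 -0.1] turn [ 0. -0.  0.]
```

```bash
python3 -m creep '[[[0.4,0,0],[0,0,0],-1],[[0.8,0,0],[0,0,0],-1],[[1.2,0,-0.1],[0,0,0],-1],[[1.6,0,-0.1],[0,0,0],-1],[[2,0,-0.1],[0,0,0],-1],[[2,0,-0.1],[0,0,0],-1],[[2,0,-0.1],[0,0,0],-1],[[2,0,-0.1],[0,0,0],-1]]' 35; python3 -c "
from h import *
cv2.imwrite('pics/s4.png',cv2.resize(env.read_camera('scene')[180:260,290:400],None,fx=6,fy=6,interpolation=cv2.INTER_CUBIC))
go([553,2.5,50.5],0,3)"
```

```text
clock: 20.35
eef_pos: [554.3, 2.7, 50.6]
tcp_rot: [-0.001, 3.089, -0.0]
contact_force: [2.2, -0.4, 2.8]
finger_gap: 15.6
finger_force: 35.0
t 20.4 tcp [554.3   2.7  50.6] heading 0.0 lipdown 3.0 F [2.3 0.6 2.6] gap 15.7 35.0
shift [ 1.3 -0.2  0. ] turn [ 0. -0.  0.]
```

View pics/s4.png

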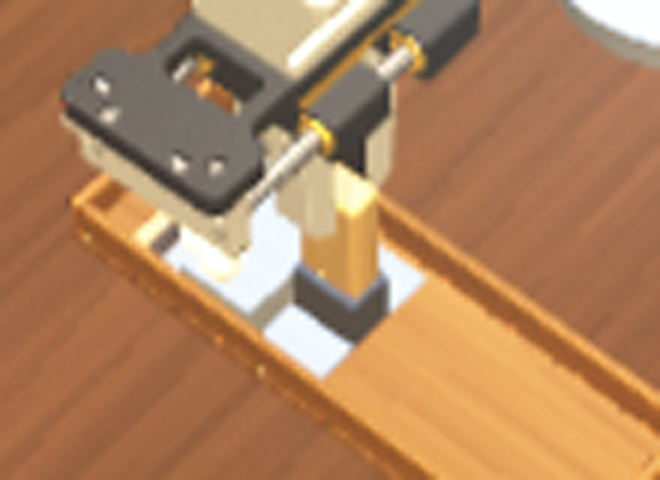

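This shows the lip at the board with nothing left behind it on the floor. The picture allowance is used up, so from here I check by numeric masks. I tilt back about the lip.

```bash
python3 -m creep '[[[-1,0,1.1],[0,1.5,0],-1],[[-2.5,0,2.2],[0,3,0],-1],[[-4,0,1.7],[0,5,0],-1],[[-5.6,0,1.1],[0,7,0],-1],[[-7,0,0.4],[0,9,0],-1],[[-8.5,0,-0.3],[0,11,0],-1],[[-10,0,-1.2],[0,13,0],-1],[[-11.3,0,-2.2],[0,15,0],-1]]' 35; python3 -c "
from h import *
go([580,2.5,120],0,-15)"
```

```text
clock: 21.4
eef_pos: [565.6, 2.7, 53.4]
tcp_rot: [0.001, -2.93, 0.0]
contact_force: [0.4, -0.0, -1.5]
finger_gap: 15.6
finger_force: 35.0
t 21.4 tcp [565.6   2.7  53.4] heading 0.0 lipdown -12.1 F [ 0.4 -0.  -1.5] gap 15.6 35.0
shift [ -0.1  -0.2 -68.1] turn [-0.   2.9  0. ]
```

```bash
python3 -m creep '[[[0,0,-6],[0,1,0],-1],[[0,0,-14],[0,2,0],-1],[[0,0,-24],[0,3,0],-1],[[0,0,-35],[0,3,0],-1],[[0,0,-46],[0,3,0],-1],[[0,0,-57],[0,3,0],-1],[[0,0,-66],[0,3,0],-1],[[0,0,-68],[0,3,0],-1]]' 35; python3 - <<'E'
from h import *
im=env.read_camera("scene"); cv2.imwrite("pics/s5.png",im)
# whitish in the tray polygon and near
hsv=cv2.cvtColor(im,cv2.COLOR_BGR2HSV)
m=((hsv[...,2]>215)&(hsv[...,1]<60)).astype('uint8')
n,l,st,ce=cv2.connectedComponentsWithStats(m)
for i in range(1,n):
    if st[i,4]>6 and 280<ce[i][0]<420 and 150<ce[i][1]<290: print(st[i],ce[i].round(1))
ref=cv2.imread("pics/scene0.png");print("button colour ref",ref[180+187//4,220+519//4],ref[180+217//4,220+486//4])
for q in [(500,-20),(500,25),(530,-20),(530,25),(560,-20),(600,0)]: print(q,px("scene",[*q,5]).round())
print("lip px",px("scene",[500,2.5,100]).round())
go([580,227,120],0,-15)
E
```

```text
clock: 22.4
eef_pos: [579.9, 2.7, 120.6]
tcp_rot: [0.001, -2.881, 0.0]
contact_force: [-0.7, 0.4, -3.0]
finger_gap: 15.8
finger_force: 35.0
[366 149  69  40 899] [414.4 172. ]
[354 156  35  33 229] [369.4 173.9]
[370 187   7   7  18] [372.8 190.2]
[313 199  29  21 161] [328.9 208.8]
[364 203   5   5  13] [365.9 204.8]
[363 212   3   4   8] [363.9 213.2]
[337 216  16  16 128] [344.9 223.5]
button colour ref [255 255 255] [255 255 255]
(500, -20) [321. 225.]
(500, 25) [334. 213.]
(530, -20) [331. 233.]
(530, 25) [344. 220.]
(560, -20) [341. 240.]
(600, 0) [360. 245.]
lip px [327. 195.]
t 22.45 tcp [579.8   2.7 120.4] heading 0.0 lipdown -15.0 F [-0.3 -0.3 -1.5] gap 15.7 35.0
shift [ -0.4 224.3   0.3] turn [-0.  0.  0.]
```

```bash
python3 - <<'E'
from h import *
im=cv2.imread("pics/s5.png")
print("tray floor map rows y=+35..-30, cols x=488..580 step 8")
for y in range(38,-34,-6):
    r=""
    for x in range(488,600,6):
        u,v=px("scene",[x,y+2,8]).round().astype(int); b,g,rr=im[v,u].astype(int)
        r+="#" if min(b,g,rr)>235 else "s" if b>150 and abs(rr-b)<40 else "w" if rr-b>60 else "."
    print(r)
R=Ro.from_euler('y',-0,degrees=True)
th=np.radians(15)
def W(s,y,h): # scoop coords: s toward lip, h above underside, lip up
    H=h-42.6; return [579.8-(s*np.cos(th)-H*np.sin(th)),2.7+y+2,120.4+s*np.sin(th)+H*np.cos(th)]
print("scoop floor map, rows y 28..-28, cols s 20..68, h=8")
for y in range(28,-32,-7):
    r=""
    for s in range(20,70,4):
        u,v=px("scene",W(s,y,8)).round().astype(int); b,g,rr=im[v,u].astype(int)
        r+="#" if min(b,g,rr)>235 else "s" if b>150 and abs(rr-b)<40 else "w" if rr-b>60 else "."
    print(r, px("scene",W(20,y,8)).round(), px("scene",W(68,y,8)).round())
print(im[204:214:3,318:342:3].tolist()); print(im[218:230:4,338:352:4].tolist())
E
```

```text
tray floor map rows y=+35..-30, cols x=488..580 step 8
wwww.w.w....wwwwwww
.#ss.wwww.wwwwwwwww
s####s##sss.wwwwwww
ssss#.######wwwwwww
......######wwwwwww
wwwwww#s###swwwwwww
wwwwwwwwwwwwwwwwwww
wwwwwwwwwwwwwwwwwww
wwwwwwwwwwwwwwwwwww
wwwwwwwwwwwwwwwwwww
wwwwwwwwwwwwwwwwwww
wwwwwwwwwwwwwwwwwww
scoop floor map, rows y 28..-28, cols s 20..68, h=8
............. [354. 201.] [338. 187.]
............. [352. 203.] [336. 188.]
...........s. [350. 205.] [334. 190.]
............. [348. 207.] [332. 192.]
............. [346. 209.] [330. 194.]
............. [344. 211.] [328. 196.]
w.wwwwwwwwwww [342. 213.] [325. 198.]
#####s.s####w [339. 215.] [323. 200.]
sssssssss###w [337. 217.] [321. 202.]
[[[44, 89, 151], [248, 243, 239], [252, 248, 240], [250, 247, 244], [243, 254, 254], [147, 188, 210], [73, 88, 101], [67, 75, 83]], [[93, 171, 235], [164, 187, 213], [253, 248, 241], [246, 240, 233], [231, 254, 255], [201, 245, 252], [147, 190, 211], [92, 113, 129]], [[95, 170, 234], [137, 213, 248], [200, 229, 241], [126, 151, 165], [228, 226, 223], [251, 247, 242], [250, 245, 238], [148, 190, 212]], [[134, 211, 246], [184, 244, 254], [99, 109, 125], [111, 162, 211], [125, 150, 163], [233, 228, 223], [253, 249, 243], [251, 246, 240]]]
[[[173, 180, 184], [253, 250, 243], [156, 193, 213], [134, 173, 195]], [[252, 248, 242], [253, 248, 241], [253, 250, 244], [236, 233, 230]], [[91, 163, 231], [247, 241, 235], [253, 248, 241], [253, 250, 243]]]
```

```bash
python3 -m creep '[[[0,8,0],[0,0,0],-1],[[0,28,0],[0,0,0],-1],[[0,58,0],[0,0,0],-1],[[0,93,0],[0,0,0],-1],[[0,130,0],[0,0,0],-1],[[0,165,0],[0,0,0],-1],[[0,195,0],[0,0,0],-1],[[0,215,0],[0,0,0],-1]]' 35; python3 -m creep '[[[0,6,0],[0,0,0],-1],[[0,9,0],[0,0,0],-1],[[0,9,0],[0,0,0],-1],[[0,9,0],[0,0,0],-1],[[0,9,0],[0,0,0],-1],[[0,9,0],[0,0,0],-1],[[0,9,0],[0,0,0],-1],[[0,9,0],[0,0,0],-1]]' 35; python3 - <<'E'
from h import *
im=env.read_camera("top"); cv2.imwrite("pics/t6.png",im)
sc=env.read_camera("scene"); cv2.imwrite("pics/s6.png",sc)
for n,I in(("top",im),("scene",sc)):
  print(n)
  for y in range(34,-36,-6):
    r=""
    for x in range(480,692,5):
        yy=y+2.5+(2.3 if n=="scene" else 0)
        u,v=px(n,[x,yy,8]).round().astype(int); b,g,rr=I[v,u].astype(int)
        r+="#" if min(b,g,rr)>190 else "w" if rr-b>60 else "."
    print(r)
go([580,227,120],0,-15)
E
```

```text
clock: 23.45
eef_pos: [578.8, 220.0, 119.6]
tcp_rot: [0.003, -2.879, 0.0]
contact_force: [-0.6, -0.3, -1.7]
finger_gap: 15.7
finger_force: 35.0
clock: 24.45
eef_pos: [579.4, 226.7, 119.9]
tcp_rot: [0.001, -2.88, 0.0]
contact_force: [0.2, 0.8, -1.7]
finger_gap: 15.6
finger_force: 35.0
top
w#wwwwwwwwwwwwwwwwwwwwwwwwwwwwwwwwwwwwwwwww
w#wwwwwwwwwwwwwwwwwwwwwwwwwwwwwwwwwwwwwwwww
w#wwwwwwwwwwwwwwwwwwwwwwwwwwwwwwwwwwwwwwwww
w#wwwwwwwwwwwwwwwwwwwwwwwwwwwwwwwwwwwwwwwww
w#wwwwwwwwwwwwwwwwwwwwwwwwwwwwwwwwwwwwwwwww
w#wwwwwwwwwwwwwwwwwwwwwwwwwwwwwwwwwwwwwwwww
w#wwwwwwwwwwwwwwwwwwwwwwwwwwwwwwwwwwwwwwwww
w#wwwwwwwwwwwwwwwwwwwwwwwwwwwwwwwwwwwwwwwww
w#wwwwwwwwwwwwwwwwwwwwwwwwwwwwwwwwwwwwwwwww
w#wwwwwwwwwwwwwwwwwwwwwwwwwwwwwwwwwwwwwwwww
w#wwwwwwwwwwwwwwwwwwwwwwwwwwwwwwwwwwwwwwwww
w#wwwwwwwwwwwwwwwwwwwwwwwwwwwwwwwwwwwwwwwww
scene
..wwwwwwwwwwwwwwwwwwwwwwwwwwwwwwwwwwwwwwwww
..wwwwwwwwwwwwwwwwwwwwwwwwwwwwwwwwwwwwwwwww
w.wwwwwwwwwwwwwwwwwwwwwwwwwwwwwwwwwwwwwwwww
..wwwwwwwwwwwwwwwwwwwwwwwwwwwwwwwwwwwwwwwww
w.wwwwwwwwwwwwwwwwwwwwwwwwwwwwwwwwwwwwwwwww
w.wwwwwwwwwwwwwwwwwwwwwwwwwwwwwwwwwwwwwwwww
w.wwwwwwwwwwwwwwwwwwwwwwwwwwwwwwwwwwwwwwwww
..wwwwwwwwwwwwwwwwwwwwwwwwwwwwwwwwwwwwwwwww
w.wwwwwwwwwwwwwwwwwwwwwwwwwwwwwwwwwwwwwwwww
w.wwwwwwwwwwwwwwwwwwwwwwwwwwwwwwwwwwwwwwwww
w.wwwwwwwwwwwwwwwwwwwwwwwwwwwwwwwwwwwwwwwww
wwwwwwwwwwwwwwwwwwwwwwwwwwwwwwwwwwwwwwwwwww
t 24.55 tcp [579.4 226.7 119.9] heading 0.0 lipdown -15.0 F [ 0.2  0.3 -1. ] gap 15.8 35.0
shift [-0.5  0.3 -0.3] turn [-0.  0.  0.]
```

The tray is clear of buttons in both views, so all four are in the scoop. Next I set the lip over the middle of the dish, then tip.

```bash
python3 -m creep '[[[-5,0,1],[0,-1,0],-1],[[-14,0,2],[0,-2,0],-1],[[-25,0,4],[0,-3,0],-1],[[-36,0,6],[0,-4,0],-1],[[-46,0,8],[0,-5,0],-1],[[-54,0,9],[0,-6,0],-1],[[-58,0,10],[0,-7,0],-1],[[-58,0,10],[0,-7,0],-1]]' 35; python3 -c "
from h import *
go([628,227,80],0,0);go([615,227,83],0,15);go([598,227,93],0,30);go([571,227,101.5],0,50)"
```

```text
clock: 25.55
eef_pos: [632.8, 226.8, 95.2]
tcp_rot: [0.001, -3.002, 0.0]
contact_force: [0.1, -0.1, -2.8]
finger_gap: 15.8
finger_force: 35.0
t 25.55 tcp [632.8 226.8  95.2] heading 0.0 lipdown -8.0 F [ 0.1 -0.1 -2.8] gap 15.8 35.0
shift [ 2.6  0.2 15.7] turn [-0. -8.  0.]
t 25.55 tcp [632.8 226.8  95.2] heading 0.0 lipdown -8.0 F [ 0.1 -0.1 -2.8] gap 15.8 35.0
shift [15.9  0.3 14.6] turn [  0. -23.   0.]
t 25.55 tcp [632.8 226.8  95.2] heading 0.0 lipdown -8.0 F [ 0.1 -0.1 -2.8] gap 15.8 35.0
shift [34.1  0.3  7. ] turn [  0. -38.   0.]
t 25.55 tcp [632.8 226.8  95.2] heading 0.0 lipdown -8.0 F [ 0.1 -0.1 -2.8] gap 15.8 35.0
shift [62.1  0.3  2.3] turn [  0. -58.   0.]
```

```bash
python3 -m creep '[[[1,0,8],[0,-4,0],-1],[[3,0,15],[0,-8,0],-1],[[9,0,15],[0,-15.5,0],-1],[[16,0,14],[0,-23,0],-1],[[25,0,11],[0,-30,0],-1],[[34,0,7],[0,-38,0],-1],[[48,0,4],[0,-48,0],-1],[[62,0,1],[0,-58,0],-1]]' 35;  python3 -m creep '[[[0,0,0],[0,0,0],-1],[[0,0,0],[0,0,0],-1],[[0,0,0],[0,0,0],-1],[[0,0,0],[0,0,0],-1],[[0,0,0],[0,0,0],-1],[[0,0,0],[0,0,0],-1],[[0,0,0],[0,0,0],-1],[[0,0,0],[0,0,0],-1]]' 35;python3 - <<'E'
from h import *
go([600,227,150],0,50)
E
```

```text
clock: 26.55
eef_pos: [570.9, 227.0, 104.0]
tcp_rot: [-0.001, 2.264, 0.003]
contact_force: [2.4, -1.0, -1.8]
finger_gap: 15.5
finger_force: 35.0
clock: 27.55
eef_pos: [571.5, 226.6, 102.8]
tcp_rot: [-0.001, 2.27, -0.0]
contact_force: [-0.6, -0.4, -1.6]
finger_gap: 15.7
finger_force: 35.0
t 27.55 tcp [571.5 226.6 102.8] heading 0.0 lipdown 49.9 F [-0.6 -0.4 -1.6] gap 15.7 35.0
shift [-54.5   0.4  -8.6] turn [ 0.  -0.1  0. ]
```

```bash
python3 -m creep '[[[-20,0,0],[0,0,0],-1],[[-60,0,0],[0,0,0],-1],[[-90,0,-17],[0,10,0],-1],[[-90,0,-17],[0,20,0],-1],[[-90,0,-17],[0,30,0],-1],[[-90,-50,-17],[0,40,0],-1],[[-90,-100,-17],[0,50,0],-1],[[-90,-150,-17],[0,50,0],-1]]' 35; python3 - <<'E'
from h import *
go([560,-160,60],-13,0)
for n in("top","scene"):
    I=env.read_camera(n);cv2.imwrite(f"pics/{n}7.png",I)
    ref=cv2.imread(f"pics/{n}0.png")
    d=np.abs(I.astype(int)-ref).max(2)
    c=px(n,[545,227,6]);M=np.zeros(d.shape,'uint8');cv2.circle(M,tuple(int(k) for k in c.round()),30 if n=="top" else 20,1,-1)
    m=((d>18)&(M>0)).astype('uint8');k,l,st,ce=cv2.connectedComponentsWithStats(m)
    print(n,c)
    for i in range(1,k):
        if st[i,4]>8: print(st[i],P(n,ce[i],8).round(0))
    y0,x0=int(c[1])-24,int(c[0])-26
    print("\n".join("".join(" .:+#@"[min(5,v//8)] for v in r) for r in d[y0:y0+50,x0:x0+54]))
E
```

```text
clock: 28.55
eef_pos: [617.7, 74.6, 181.1]
tcp_rot: [-0.0, -3.135, 0.0]
contact_force: [0.0, -0.5, -1.9]
finger_gap: 15.7
finger_force: 35.0
t 28.55 tcp [617.7  74.6 181.1] heading -0.0 lipdown -0.4 F [ 0.  -0.5 -1.9] gap 15.7 35.0
shift [  56.9 -234.6  121.5] turn [-0.  -0.4 13. ]
top [169.06600166 239.02653438]
[ 139  215   61   55 2656] [542. 226.   8.]
... ... ..                  ................+@@@@@@@@@
:::::++##@.:+++++##@@@@@@@@@@@@@@@@@@@@@@@@@@@@@@@@@@@
@@@@@@@@@@@@@@@@@@@@@@@@@@@@@@@@@@@@@@@@@@@@@@@@@@@@@@
@@@@@@@@@@@@@@@@@@@@@@@@@@@@@@@@@@@@@@@@@@@@@@@@@@@@@@
@@@@@@@@@@@@@@@@@@@@@@@@@@@@@@@@@@@@@@@@@@@@@@@@@@@@@@
@@@@@@@@@@@@@@@@@@@@@@@@@@@@@@@@@@@@@@@@@@@@@@@@@@@@@@
@@@@@@@@@@@@@@@@@@@@@@@@@@@@@@@@@@@@@@@@@@@@@@@@@@@@@@
@@@@@@@@@@@@@@@@@@@@@@@@@@@@@@@@@@@@@@@@@@@@@@@@@@@@@@
@@@@@@@@@@@@@@@@@@@@@@@@@@@@@@@@@@@@@@@@@@@@@@@@@@@@@@
@@@@@@@@@@@@@@@@@@@@@@@@@@@@@@@@@@@@@@@@@@@@@@@@@@@@@@
@@@@@@@@@@@@@@@@@@@@@@@@@@@@@@@@@@@@@@@@@@@@@@@@@@@@@@
@@@@@@@@@@@@@@@@@@@@@@@@@@@@@@@@@@@@@@@@@@@@@@@@@@@@@@
@@@@@@@@@@@@@@@@@@@@@@@@@@@@@@@@@@@@@@@@@@@@@@@@@@@@@@
@@@@@@@@@@@@@@@@@@@@@@@@@@
[... 4100 characters left out ...]
                
@@@@@@@@@@@@@@@@@@@@@@@@                              
@@@@@@@@@#@@@@@@@@@@@@@#                              
@@@@@@@@@@#+@@@@@@@@@@@#..                            
@@@@@@@@@@@@:@@@@@@@@@@@+.                            
@@@@@@#@@@@@@#+#@@@@@@.@@@@@@:                        
@@@@@@@@@@@@@@@:##@@@ #@@@@@@:                        
@@@@@@@@@@@@@@@@@#@@.#@@@@@@#                         
@@@@@@@@@@@@@@@@@@@@@@@@@@@#                          
@@@@@@@@@@@@@@@@@@@@@@@@@@@                           
@@@@@@@@@@@@@@@@@@@@@@@@@@                            
@@@@@@@@@@@@@@@@@@@@@@@@@                             
@@@@@@@@@@@@@@@@@@@@@@@.                .             
@@@@@@@@@@@@@@@@@@@@@@:
```

```bash
python3 -m creep '[[[10,-50,0],[0,0,0],-1],[[25,-100,0],[0,0,0],-1],[[40,-150,0],[0,0,0],-1],[[57,-200,0],[0,0,0],-1],[[57,-240,0],[0,0,0],-1],[[57,-240,40],[0,0,0],-1],[[57,-240,80],[0,0,0],-1],[[57,-240,90],[0,0,0],-1]]' 35; python3 - <<'E'
from h import *
go([560,-163,43],0,0)
for n in("top","scene"):
    I=env.read_camera(n);cv2.imwrite(f"pics/{n}8.png",I)
    ref=cv2.imread(f"pics/{n}0.png")
    d=np.abs(I.astype(int)-ref).max(2)
    c=px(n,[545,227,8]);h,w=(30,32) if n=="top" else(20,26)
    y0,x0=int(c[1])-h,int(c[0])-w
    print(n);print("\n".join("".join(" .:+#@"[min(5,v//5)] for v in r) for r in d[y0:y0+2*h,x0:x0+2*w]))
E
```

```text
clock: 29.65
eef_pos: [558.5, -162.7, 90.5]
tcp_rot: [0.001, -3.137, -0.001]
contact_force: [0.8, -0.4, -1.1]
finger_gap: 15.5
finger_force: 35.0
t 29.65 tcp [ 558.5 -162.7   90.5] heading 0.0 lipdown -0.3 F [ 0.8 -0.4 -1.1] gap 15.5 35.0
shift [-1.7 -0.3 47.5] turn [ 0.  -0.3  0. ]
top
+++++:++::..:++++++++++++++++:##++++:++++:+++++::...+:::::+:+:++
++.:::#. .+#:#::#++++++#+++##++++.:.::++++++++++:#...+#:::.::::+
::.:++. :++:#:##+:+++#+##++..:.............:+++:::::. #:+::+:+::
+.+++. :++++#++++++++:#+.:. ..................:++::+:..+#++++:+:
::.+..:++#::++#++++++#.:........................:::+:+..+.++++++
:+#:.+++:+#+++#++:#+..  ..........................+:+++..#+.++:+
:+..++++++++++:+++:............................ ...:++::..++.:++
:..##++##::+#++++....................................::+:.:+::::
+ ++:+++++#:++++: ...  ........ ......................+:+:.:::++
.:##+#::+#+++++................. .... .................+++: ++:.
.++++++:++:+++..........................................#:+.:::+
:++#+#+#+:##+............................................#:. #::
##++#++++#:#....................
[... 4473 characters left out ...]
                                                   
                                                    
                                                    
                                                    
                                                    
                                                    
 .                                                  
                                                    
                                                    
                                                    
           .                                        
          .                                         
                                                   .
          ..
```

All four button crescents show in the dish in both views. Now I lay the scoop down.

```bash
python3 -m creep '[[[0,0,15],[0,0,0],-1],[[0,0,30],[0,-0.3,0],-1],[[0,0,42],[0,-0.3,0],-1],[[0,0,45],[0,-0.3,0],-1],[[0,0,46],[0,-0.3,0],-1],[[0,0,46.5],[0,-0.3,0],-1],[[0,0,46.5],[0,-0.3,0],-1],[[0,0,46.5],[0,-0.3,0],-1]]' 35; python3 -c "
from h import *
go([560,-163,42.7],0,0)"
```

```text
clock: 30.75
eef_pos: [559.5, -163.4, 46.5]
tcp_rot: [-0.001, 3.137, -0.0]
contact_force: [0.5, 0.5, -0.9]
finger_gap: 15.6
finger_force: 35.0
t 30.75 tcp [ 559.5 -163.4   46.5] heading 0.0 lipdown 0.2 F [ 0.5  0.5 -0.9] gap 15.6 35.0
shift [-0.5  0.4  3.8] turn [-0.   0.2  0. ]
```

```bash
python3 -m creep '[[[0,0,1],[0,0.2,0],-1],[[0,0,2],[0,0.2,0],-1],[[0,0,2.8],[0,0.2,0],-1],[[0,0,3.4],[0,0.2,0],-1],[[0,0,3.6],[0,0.2,0],-1],[[0,0,3.6],[0,0.2,0],-1],[[0,0,3.6],[0,0.2,0],-1],[[0,0,3.6],[0,0.2,0],-1]]' 35; python3 -c "
from h import *
go([560,-163,42.7],0,0)"
```

```text
clock: 31.75
eef_pos: [559.4, -163.4, 42.7]
tcp_rot: [-0.001, 3.141, -0.0]
contact_force: [-0.2, -0.6, -1.3]
finger_gap: 15.8
finger_force: 35.0
t 31.75 tcp [ 559.4 -163.4   42.7] heading 0.0 lipdown 0.0 F [-0.2 -0.6 -1.3] gap 15.8 35.0
shift [-0.6  0.4 -0. ] turn [-0.  0.  0.]
```

```bash
python3 -m creep '[[[0,0,0.3],[0,0,0],-1],[[0,0,0.3],[0,0,0],-1],[[0,0,0.3],[0,0,0],0],[[0,0,0.3],[0,0,0],0],[[0,0,0.3],[0,0,0],0],[[0,0,0.3],[0,0,0],0],[[0,0,-10],[0,0,0],0],[[0,0,-50],[0,0,0],0]]' 35; python3 -m creep '[[[0,0,-60],[0,0,0],0],[[0,0,-100],[0,0,0],0],[[0,-60,-100],[0,0,0],0],[[0,-120,-100],[0,0,0],0],[[0,-180,-100],[0,0,0],0],[[0,-240,-100],[0,0,0],0],[[0,-240,-100],[0,0,0],0],[[0,-240,-100],[0,0,0],0]]' 35; python3 - <<'E'
from h import *
o=env.get_obs();print(o["clock"],o["eef_pos"].round())
I={n:env.read_camera(n) for n in("top","scene")}
for n in I: cv2.imwrite(f"pics/{n}9.png",I[n])
# bright scoop blob near its place
for n in I:
    c=px(n,[533,-163,2]).astype(int); h=cv2.cvtColor(I[n],cv2.COLOR_BGR2HSV)
    m=((h[...,2]>170)&(h[...,1]<60)).astype('uint8');M=np.zeros_like(m);cv2.circle(M,tuple(int(v) for v in c),36,1,-1);m*=M
    k=max(cv2.findContours(m,0,2)[0],key=cv2.contourArea);r=cv2.minAreaRect(k);print(n,cv2.boxPoints(r).round(0).tolist(),[P(n,p,2).round()[:2].tolist() for p in cv2.boxPoints(r)])
    t=px(n,[709,-110,70]).round().astype(int);print("tin px",t,I[n][t[1]-4:t[1]+5:4,t[0]-8:t[0]+9:4].max(2).tolist())
    for nm,q in(("bass",(696,202,6)),("spring",(681,-221,7))):
        u,v=px(n,q).astype(int);d=np.abs(I[n][v-14:v+14,u-14:u+14].astype(int)-cv2.imread(f"pics/{n}0.png")[v-14:v+14,u-14:u+14]);print(nm,d.max())
E
```

```text
clock: 32.75
eef_pos: [558.4, -163.0, 91.8]
tcp_rot: [0.001, -3.139, -0.001]
contact_force: [-0.2, 0.1, 1.3]
finger_gap: 46.9
finger_force: 0.0
clock: 33.75
eef_pos: [559.4, -403.2, 193.1]
tcp_rot: [0.0, 3.141, -0.0]
contact_force: [0.4, 0.0, -0.2]
finger_gap: 46.5
finger_force: 0.0
33.75 [ 559. -403.  193.]
top [[360.0, 229.0], [396.0, 229.0], [396.0, 273.0], [360.0, 273.0]] [[573.0, -131.0], [575.0, -198.0], [493.0, -199.0], [491.0, -133.0]]
tin px [352 147] [[143, 160, 239, 139, 133], [144, 128, 230, 183, 137], [135, 135, 117, 139, 130]]
bass 14
spring 12
scene [[264.0, 273.0], [289.0, 251.0], [302.0, 265.0], [277.0, 287.0]] [[491.0, -194.0], [490.0, -117.0], [536.0, -124.0], [536.0, -199.0]]
tin px [367 294] [[251, 204, 137, 142, 162], [179, 168, 250, 184, 158], [255, 153, 154, 148, 154]]
bass 5
spring 4
```

The scoop lies flat with an 82 x 66 mm footprint, the tin is upright, and the bystanders have not moved. Handing in.

```bash
python3 -c "
from rig import env
print(env.close_job())"
```

```text
the job is handed in; nothing more can be done
None
```

I handed the job in at about 34 s: the tin stands upright on the bench, all four treble buttons are in the dish, the scoop lies flat on the bench, and the bass button and spring did not move. The hand-in did not return a verdict.

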